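# Press a sample stub home with bench-mounted locking pliers and release them

### The arm

A 6-joint arm with a two-finger parallel gripper is mounted at the origin on the work surface. World frame = base frame: x ahead of the robot, y to its left, z up, the work surface at z = 0. Lengths are in m, angles in rad, forces in N, time in s.
With the tool pointing down it reaches from about 0.3 to 0.775 m from the base axis. Payload 14.6 kg.
Tool frame: the origin (TCP) lies at the very end of the fingers, on their centre line; the grasp point (between the pads) lies 19 mm behind it (ctrl.grip_point_offset is the distance from the TCP to the grasp point, in m); x points along the fingers, y is the direction in which the jaws open and shut, and the axes are right-handed (so a half turn about x gives the same grasp; the last joint's range is limited). The gripper opens to 85 mm and grips with 20 to 120 N. Pads are 22 mm wide; open, the fingers measure 114 mm over their backs; the gripper's body (76 mm by 85 mm) begins 54 mm behind the grasp point. The pads swing forward as they close: fully open they stand 13 mm farther back than shut.
Start: joints at [-1.233, 0.3, 1.521, -0, 1.321, -0.067], TCP at [0.217, -0.506, 0.231] pointing down, gripper open.
Joint ranges: [-3.03, 3.03], [-0.79, 2.21], [0.23, 2.52], [-1.04, 4.18], [0, 3.07], [-2.55, 2.55]. Speed limits (rad/s): [2.22, 2.22, 2.57, 3.14, 3.14, 3.14].

### API

Orientations are given as a unit quaternion [x, y, z, w].
In Python, from workcell import ctrl gives the robot as it stands. The module is installed in compiled form; this text tells all that it offers.
- The arm moves only by the tool apply_moves, never from a script. Its argument "rows" is a list of rows, each a list of 7 numbers: the shift along the world's x, y, z in mm, then the turn, a rotation vector about the world's x, y, z in rad, then the opening, from 0 (shut) to 1 (fully open). A call has 1 to 10 rows; each row shifts and turns the commanded pose from where the row before left it; what a row does not reach is not made up. A row lasts 1/10 s, in which the tool goes at most 50 mm and 8.59 degrees, less where a joint would pass 70% of its speed; a pose out of reach is approached as far as the arm can. A call with a gripper value outside its range is refused whole. The fingers move at their own pace and stop on an object; "squeeze" is the grip in N (left out, the last holds). Time passes only in rows, so rows that do not move let the fingers close. It gives the time, the measured TCP pose, the force and the opening at its end, in the units of the state.
- ctrl.get_state(): the state, without advancing time (a new reading comes with each control period).
- ctrl.capture(name): name is "side" or "top" or "wrist"; returns a dict with "color" (420x560x3 uint8, blue, green, red), "range_z" (420x560 float32, m along the optical axis (not along the pixel's ray), 0 where there is no reading), "camera_matrix" (3x3 intrinsics, pixels), "position" and "orientation" of the camera in the world. Camera axes: x right, y up, looking along -z (the intrinsics and any distortion apply to the point x, -y, -z); pixel columns grow to the right and rows downward; lengths in m; the calibration is good to about 2 mm. A picture is of the moment at which its call begins.
- ctrl.sign_off(): hands the job in, once; it reports no verdict.
The state is a dict: "time": time; "joint_positions": joint angles; "joint_vel": joint speeds; "tau": joint torques, N m; "tcp_pos": TCP position; "orientation": TCP orientation; "contact_force": force on the tool from outside, world axes, zero at the start; "torque": the same for the moment, N m; "gripper_width": finger opening in m.
Only numpy, scipy, OpenCV 4.12 (cv2) and the standard library are available. Lean on these libraries where they do the work, as an engineer would, in place of code of your own. Each camera call takes 0.05 s, during which the arm holds its last target.

### The job

Press the brass sample stub home in its holder with the locking pliers: push the moving handle towards the fixed one until it snaps over centre and locks, stopping as soon as it has snapped, and let go so that the pliers stay clamped by themselves. Then pull the release lever outwards so that the pliers spring fully open and stay open, with the stub fully home. Work gently, never putting more than 22 N on the pliers, and leave everything else where it is.

Things in the scene. Friction and masses are not known exactly. Their poses are not given: they have to be found in the camera images.
- press: fixed granite block 340 x 260 x 30 mm carrying steel locking pliers that lie level, mid-plane 100 mm above the bench. Origin: centre of its underside; +x from handles to jaws. In its frame (mm): pliers' pivot (65,-15); fixed handle from there to its end (-22,-66), held by a 22 mm square bracket at (-1,-58); sample holder 50 x 23 x 34 at (150,-25). Other things on it stay below 65 mm
- handle: moving handle: steel channel bar 17 mm wide, 28 mm high (z 86 to 114), turning level about the pivot. Origin on the pivot; the bar runs along its -x, 18 to 118 mm out; +y is its outer side (face at y = +9 mm). A spring holds it open at yaw -0.62 rad to the block, on a 10 mm stop pin (top z 115) 40 mm from the pivot. It closes towards the fixed handle, yaw growing
- handle_pad (a point): the place to push, on the moving handle's outer face, 100 mm from the pivot, z 100. The push rises to about 14 N, then fades: past centre the handle runs ahead and snaps to its lock. The lock lies 0.40 to 0.80 rad from open (hidden screw setting), the centre 0.05 to 0.07 rad before it. Let go before that, it springs open
- lever_tail (a point): on the release lever, a steel blade 6 mm thick, 16 to 22 mm high, pivoted in the moving handle 88 mm from the main pivot and sticking out past the handle's end, to 176 mm from the pivot. This point: mid thickness and height, 153 mm from the main pivot, 65 mm from the lever's own, z 100 mm. Open space on both sides of it
- lever (a joint): angle of the release lever in the moving handle: 0 at rest, along the handle, to 0.6 at most with the tail pulled outwards (handle's +y, away from the fixed handle); a light spring returns it. With the handle locked, 0.2 to 0.35 rad (some 20 to 30 mm at the tail, up to about 6 N) kicks the handle back over centre; handle and lever then spring open, 60 to 100 mm at the tail
- stub (a joint): how far the brass stub (16 mm diameter, along the block's y, in the holder between the jaws) is pressed in, m: 0 to 0.001 at the start (about 4 mm proud), about 0.0042 fully home, flush. A tight press fit: it stays where it is pushed. The jaw moves with the handle and has it home shortly before the handle locks
- spare_stub: spare brass stub with a flange, 24 mm wide, 16 mm high, standing on the block; origin under it; to be left alone
- collar: steel ring 36 mm wide, 12 mm high, on the block; origin under it; to be left alone
- loupe: black eyepiece loupe 32 mm wide, 30 mm high, on the block; origin under it; to be left alone
- spare_holder: spare aluminium holder 50 x 34 x 23 mm with a hole, on the block; origin under it; to be left alone
- screwdriver: screwdriver lying on the bench; origin under it; to be left alone
- wrench: spanner lying on the bench; origin under it; to be left alone
- rinse: white bottle 54 mm wide, 130 mm high, on the bench; origin under it; to be left alone

How it is judged:
On the way, in this order (a step that is already met when the one before it is completed fails the run):
1. the stub is pressed home and the handle stays locked with the robot off the pliers (y of handle_pad in the frame of press below 0.022 m and value of joint stub above 0.0034 m and angular speed of handle below 0.03 rad/s and contact force between each of the fingers, the arm and press below 0.5 N), for 0.8 s.
2. the release lever is pulled while the handle is still locked (value of joint lever above 0.12 rad and y of handle_pad in the frame of press below 0.028 m), for 0.02 s.
3. the pliers have sprung open (y of handle_pad in the frame of press above 0.03 m), for 0.2 s.
At the end, for the whole second after the job is handed in: the moving handle is fully open against its stop pin and at rest (within about 0.1 rad), the release lever is back at rest (below 0.05 rad), the stub is pressed in by more than 3.4 mm of its 4.2 mm (y of handle_pad in the frame of press above 0.043 m and value of joint lever below 0.05 rad and value of joint stub above 0.0034 m and angular speed of handle below 0.1 rad/s); the robot touches nothing.
It fails at once if more than 22 N between the robot and the pliers or their block (contact force between any of the fingers, the arm and press above 22 N).
It fails at once if a loose thing on the block or the bench is moved by more than 15 mm (distance of any of spare_stub, collar, loupe, spare_holder, screwdriver, wrench, rinse from where it was at the start of the episode above 0.015 m).
It also fails if it takes over 69 s, if anything falls off the work surface, if the arm or the gripper's body presses on something with over 40 N, if the wrist force passes 120 N, or if a joint passes its speed limit or range.

## Working session

There is one attempt and no reset: what is moved stays moved. The work goes in short steps, Python scripts to look and compute and a tool call to move; the robot and the scene stay as the last step left them, time stands still between calls to the robot, and variables do not carry over. Pictures are saved under pics/ and viewed, and the job is handed in when it is done.

Besides the shell and the picture viewer there is one more tool, called after ">>>" in YAML: its name, and indented under it one key for each argument. apply_moves: Moves the arm, as the interface text tells. Its arguments: {"type":"object","properties":{"rows":{"type":"array"},"squeeze":{"type":"number"}},"required":["rows"]}

```bash
mkdir -p pics; cat > h.py <<'E'
import numpy as np, cv2
from workcell import ctrl
from scipy.spatial.transform import Rotation as R
def snap(n,f):
    c=ctrl.capture(n); cv2.imwrite('pics/'+f+'.png',c['color']); np.savez('pics/'+f+'.npz',**c); return c
def pts(c):
    K=c['camera_matrix'];z=c['range_z'];v,u=np.mgrid[0:z.shape[0],0:z.shape[1]]
    p=np.stack([(u-K[0,2])/K[0,0]*z,-(v-K[1,2])/K[1,1]*z,-z],-1)
    return p@R.from_quat(c['orientation']).as_matrix().T+c['position']
def ray(c,u,v,zp):
    K=c['camera_matrix'];d=np.array([(u-K[0,2])/K[0,0],-(v-K[1,2])/K[1,1],-1.])
    d=R.from_quat(c['orientation']).as_matrix()@d;o=np.array(c['position']);return o+d*(zp-o[2])/d[2]
E
python3 - <<'E'
from h import *
print(ctrl.get_state())
for n in('side','top','wrist'):
    c=snap(n,n+'0');print(n,c['position'],c['orientation'],c['camera_matrix'].tolist(),[k for k in c])
E
```

```text
{'time': 0.0, 'joint_positions': array([-1.23262358e+00,  3.00480665e-01,  1.52158586e+00, -4.16590767e-06,
        1.32071455e+00, -6.66066952e-02]), 'joint_vel': array([ 1.03431111e-03, -7.07802747e-04,  1.01439845e-03,  5.68468783e-04,
       -5.93799163e-05, -2.43258979e-04]), 'tau': array([ 2.26396143e-03, -5.43492579e+01, -3.61795521e+01,  1.82574877e-05,
        3.96297779e-03,  2.85242328e-05]), 'tcp_pos': array([ 0.21651246, -0.50533142,  0.23071405]), 'orientation': array([-0.69261555, -0.14255258,  0.69273213, -0.14172036]), 'contact_force': array([-0.3230465 ,  0.46018522,  0.08749369]), 'torque': array([ 0.02307773,  0.03056782, -0.04766899]), 'gripper_width': 0.08562785101226779}
side [0.52605495 0.77074634 0.97320322] [-0.00420622  0.34993339  0.9359935  -0.03801435] [[467.93597442503807, 0.0, 275.6233683493794], [0.0, 467.93597442503807, 217.85902117043128], [0.0, 0.0, 1.0]] ['color', 'range_z', 'camera_matrix', 'position', 'orientation']
top [ 0.42662368 -0.01721192  1.38411366] [ 0.04352959 -0.03739541 -0.69679053  0.71497532] [[406.6851843200264, 0.0, 277.55178450475074], [0.0, 406.6851843200264, 207.27301606301728], [0.0, 0.0, 1.0]] ['color', 'range_z', 'camera_matrix', 'position', 'orientation']
wrist [ 0.2915052  -0.47321542  0.37334043] [-0.134383    0.08899879 -0.54344115  0.82382774] [[317.55938566830963, 0.0, 278.73501270550025], [0.0, 317.55938566830963, 210.7216640708303], [0.0, 0.0, 1.0]] ['color', 'range_z', 'camera_matrix', 'position', 'orientation']
```

View pics/top0.png

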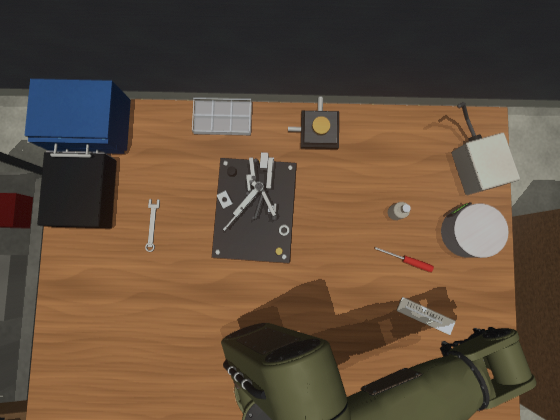

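View pics/side0.png

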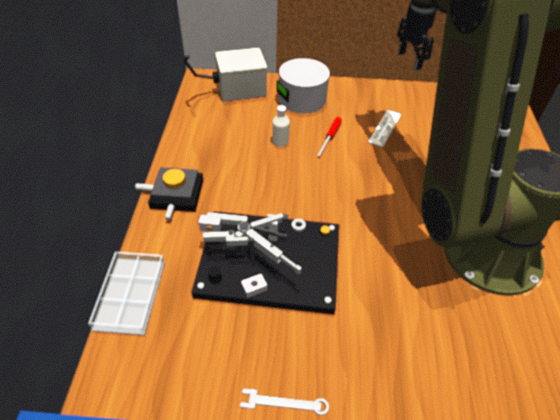

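```bash
python3 - <<'E'
from h import *
c=dict(np.load('pics/top0.npz'))
m=cv2.resize(c['color'][145:275,200:310],None,fx=5,fy=4.6,interpolation=cv2.INTER_CUBIC);cv2.imwrite('pics/topz.png',m)
s=dict(np.load('pics/side0.npz'))
cv2.imwrite('pics/sidez.png',cv2.resize(s['color'][190:320,180:350],None,fx=4.5,fy=4.5,interpolation=cv2.INTER_CUBIC))
P=pts(c)
# block by depth z ~0.03
mask=((P[...,2]>0.02)&(P[...,2]<0.13)).astype(np.uint8)
mask[:150]=0;mask[270:]=0;mask[:,:205]=0;mask[:,305:]=0
cn=max(cv2.findContours(mask,0,2)[0],key=cv2.contourArea)
r=cv2.minAreaRect(cn);b=cv2.boxPoints(r);print(r,b.tolist())
for q in b: print(ray(c,*q,.03))
for t,w in(('top',c),('side',s)):
    Q=pts(w); 
    sel=(abs(Q[...,2]-.03)<.006)&(Q[...,0]>.3)&(Q[...,0]<.8)&(abs(Q[...,1])<.35)
    q=Q[sel][:,:2]*1000; q=q.astype(np.float32);print(t,len(q),cv2.minAreaRect(q),np.median(Q[sel][:,2]))
E
```

```text
((254.08375549316406, 206.327392578125), (78.15801239013672, 108.2242660522461), 4.085616588592529) [[211.2487335205078, 257.5177307128906], [218.9593963623047, 149.56851196289062], [296.91876220703125, 155.13705444335938], [289.2081298828125, 263.0862731933594]]
[0.4093633  0.21152218 0.03      ]
[0.77519704 0.20158208 0.03      ]
[ 0.76228008 -0.06457341  0.03      ]
[ 0.39790009 -0.04669374  0.03      ]
top 6281 ((604.5682983398438, 4.333831787109375), (399.4839172363281, 408.4998474121094), 87.48728942871094) 0.030454806450797234
side 8775 ((605.504150390625, 9.355758666992188), (396.5144958496094, 406.0496520996094), 87.32044219970703) 0.02995689416139502
```

View pics/topz.png

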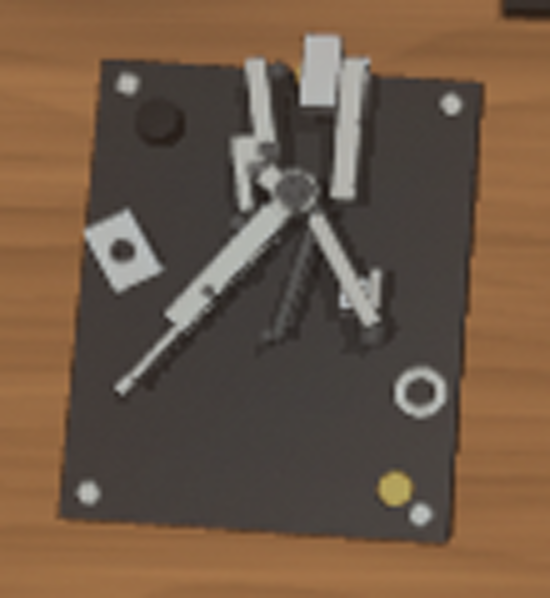

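View pics/sidez.png

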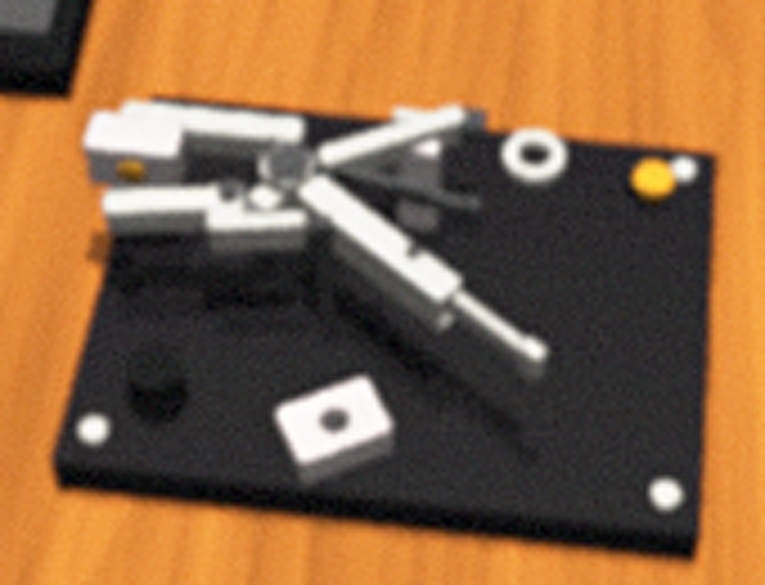

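```bash
python3 - <<'E'
from h import *
c=dict(np.load('pics/top0.npz'));s=dict(np.load('pics/side0.npz'))
u=np.array([(103,58),(484,83),(447,543),(58,517)])/[5,4.6]+[200,145]
C=np.array([ray(c,*q,.03)[:2] for q in u])
# line-fit edges of the dark mask in both views (outer contour, cast at z=.03)
print(C*1000,C.mean(0)*1000,[np.linalg.norm(C[i]-C[i-1])*1000 for i in range(4)])
bx=(C[0]-C[3])+(C[1]-C[2]);print('yaw',np.arctan2(bx[1],bx[0]))
# side corners: top face corners left-bottom, right-bottom, right-top
for q in [(57,465),(695,537),(715,152)]:
    print('side',ray(s,q[0]/4.5+180,q[1]/4.5+190,.03)*1000)
for n,w in(('top',c),('side',s)):
    Q=pts(w)
    for lo,hi in((.106,.125),):
        sel=(Q[...,2]>lo)&(Q[...,2]<hi)&(Q[...,0]>.4)&(Q[...,0]<.8)&(Q[...,1]>-.1)&(Q[...,1]<.25)
        m=sel.astype(np.uint8);nn,l,st,ce=cv2.connectedComponentsWithStats(m)
        for i in range(1,nn):
            if st[i,4]>8: print(n,st[i],(Q[l==i].mean(0)*1000).round(1))
E
```

```text
[[747.35485036 194.80026619]
 [734.86761814 -64.73879529]
 [398.05661963 -47.32317669]
 [409.80863761 210.37758994]] [572.52193143  73.27897104] [np.float64(337.90545831338113), np.float64(259.83928764244627), np.float64(337.2609560676501), np.float64(257.96859314288236)]
yaw -0.048886042794759686
side [744.62814636 202.81998044  30.        ]
side [414.48368893 217.10790275  30.        ]
side [400.60747305 -41.59209137  30.        ]
top [259 153  14  36 273] [699.2  34.1 113.8]
top [223 158  54  73 572] [615.5  76.6 112.4]
side [ 199  212   89   46 1315] [648.1  66.7 112.2]
side [283 233   4   5  15] [540.5  73.7 110.3]
side [283 256  18  15  52] [517.1 154.1 109. ]
```

```bash
cat >> h.py <<'E'
def geo(bc=(0.5725,.0755),by=-.049):
    rb=lambda a:np.array([[np.cos(a),-np.sin(a)],[np.sin(a),np.cos(a)]])
    B=lambda p:np.array(bc)+rb(by)@(np.array(p)/1000)
    H=lambda p,yaw:np.array(bc)+rb(by)@(np.array([65,-15])/1000+rb(yaw)@(np.array(p)/1000))
    return B,H
E
python3 - <<'E'
from h import *
B,H=geo();print('pivot',B((65,-15)),'pad',H((-100,9),-.62),'tail',H((-153,0),-.62))
st=ctrl.get_state();M=R.from_quat(st['orientation']).as_matrix();print(M.round(3),st['tcp_pos'])
print('handle yaw world',-.62-.049)
w=np.load('pics/wrist0.npz');print(R.from_quat(w['orientation']).as_matrix().round(3), w['position']-st['tcp_pos'])
for n in('top','side'):
    c=dict(np.load(f'pics/{n}0.npz'));Q=pts(c)
    piv=B((65,-15));d=H((-1000,0),-.62)-piv;d/=np.linalg.norm(d)
    nrm=np.array([d[1],-d[0]]) # handle +y: rot of -d by 90
    if True:
        X=Q[...,:2]-piv;a=X@d*1000;b=X@np.array([d[1],-d[0]])*1000
    for lo,hi in((25,60),(60,100),(125,170)):
        s=(a>lo)&(a<hi)&(abs(b)<30)&(Q[...,2]>.1)&(Q[...,2]<.125)
        print(n,lo,hi,s.sum(),b[s].mean().round(1),b[s].min().round(1),b[s].max().round(1),Q[s][:,2].mean().round(4))
E
```

```text
pivot [0.63668728 0.05733428] pad [0.56382487 0.12641444] tail [0.51666761 0.15222516]
[[-0.     0.394 -0.919]
 [ 0.001 -0.919 -0.394]
 [-1.    -0.001 -0.   ]] [ 0.21654537 -0.50539345  0.23087051]
handle yaw world -0.669
[[ 0.394  0.871  0.293]
 [-0.919  0.373  0.125]
 [-0.001 -0.318  0.948]] [0.07495983 0.03217803 0.14246991]
top 25 60 77 2.8 -29.8 21.0 0.1133
top 60 100 77 0.4 -11.2 9.9 0.113
top 125 170 33 -2.8 -5.9 1.5 0.1084
side 25 60 161 6.8 -29.9 29.6 0.111
side 60 100 142 6.9 -5.8 14.2 0.1121
side 125 170 73 2.2 -2.5 5.8 0.1063
```

>>> apply_moves:
  rows:
    - [10,20,7,0,0,0.025,0]
    - [18,33,7,0,0,0.025,0]
    - [18,33,7,0,0,0.025,0]
    - [18,33,7,0,0,0.025,0]
    - [18,33,7,0,0,0.025,0]
    - [18,33,7,0,0,0.025,0]
    - [18,33,7,0,0,0.025,0]
    - [18,33,7,0,0,0.025,0]
    - [18,33,7,0,0,0.025,0]
    - [18,33,6,0,0,0.025,0]

```text
time: 1.15
tcp_pos: [0.389, -0.1871, 0.3006]
orientation: [0.669, 0.228, -0.669, 0.228]
contact_force: [1.2, -1.1, -1.5]
gripper_width: -0.0002
```

>>> apply_moves:
  rows:
    - [18,33,0,0,0,0.025,0]
    - [18,33,0,0,0,0.025,0]
    - [18,33,0,0,0,0.025,0]
    - [18,33,0,0,0,0.025,0]
    - [18,33,0,0,0,0.025,0]
    - [18,33,0,0,0,0.025,0]
    - [18,33,0,0,0,0.025,0]
    - [18,33,0,0,0,0.025,0]
    - [18,33,0,0,0,0.025,0]
    - [18,35,0,0,0,0.025,0]

```text
time: 2.15
tcp_pos: [0.5691, 0.1449, 0.3]
orientation: [-0.636, -0.309, 0.636, -0.309]
contact_force: [-0.1, -0.5, 0.4]
gripper_width: -0.0001
```

```bash
python3 - <<'E'
from h import *
st=ctrl.get_state();print(st['time'],st['tcp_pos'],st['joint_positions'],st['contact_force'],st['gripper_width']);print(R.from_quat(st['orientation']).as_matrix().round(3))
snap('wrist','wrist1')
E
```

```text
2.15 [0.56907305 0.14487277 0.30002283] [ 1.86942432e-01  3.44409487e-01  1.30443376e+00 -6.83300078e-05
  1.49312772e+00  8.51974462e-01] [-0.11078654 -0.4643407   0.39421161] -5.2257852702161164e-05
[[-0.     0.787 -0.617]
 [-0.    -0.617 -0.787]
 [-1.    -0.     0.   ]]
```

View pics/wrist1.png

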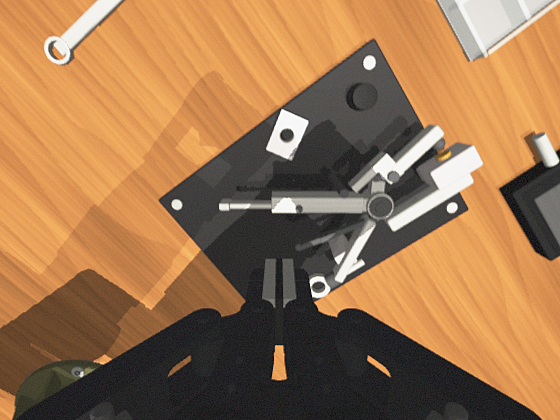

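```bash
python3 - <<'E'
from h import *
c=dict(np.load('pics/wrist1.npz'));Q=pts(c)
cv2.imwrite('pics/w1z.png',cv2.resize(c['color'][60:310,150:490],None,fx=2.3,fy=2.3,interpolation=cv2.INTER_CUBIC))
# block corners
for q in[(375,39),(160,200)]: print('corner',q,ray(c,*q,.03)*1000)
print('pivot',ray(c,378,207,.114)*1000)
B,H=geo();print(B((-170,130))*1000,B((170,130))*1000,B((65,-15))*1000)
for n in('wrist1','top0','side0'):
    c=dict(np.load(f'pics/{n}.npz'));Q=pts(c)
    piv=B((65,-15));d=H((-1000,0),-.62)-piv;d/=np.linalg.norm(d)
    X=Q[...,:2]-piv;a=X@d*1000;b=X@np.array([d[1],-d[0]])*1000
    print(n)
    for lo,hi in((30,45),(45,60),(60,75),(75,90),(90,105),(105,120),(125,140),(140,155),(155,170),(170,185)):
        s=(a>lo)&(a<hi)&(abs(b)<20)&(Q[...,2]>.105)&(Q[...,2]<.12)
        if s.sum()>3:print(lo,hi,s.sum(),*np.percentile(b[s],[2,50,98]).round(1),Q[s][:,2].mean().round(4),a[s].max())
E
```

```text
corner (375, 39) [751.28270892 196.50111638  30.        ]
corner (160, 200) [416.62898607 211.55229497  30.        ]
pivot [638.69768786  59.09193574 114.        ]
[409.07149541 213.67063324] [748.66340708 197.01729921] [636.6872772   57.33427828]
wrist1
30 45 281 -4.3 7.1 19.5 0.1137 44.98791733311236
45 60 229 -3.4 5.8 12.6 0.1133 59.99348220555519
60 75 226 -3.3 5.7 12.6 0.1133 74.82665196194965
75 90 229 -3.6 5.4 12.5 0.1139 89.93798210712224
90 105 227 -3.6 5.5 12.4 0.1133 104.9992060728476
105 120 186 -3.6 5.2 12.6 0.1127 119.3789555091367
125 140 64 -1.2 1.4 3.5 0.1075 139.41480912586974
140 155 69 -1.4 1.3 3.3 0.1076 154.81769586756295
155 170 90 -2.7 1.2 4.5 0.1092 169.99717681500246
170 185 23 -2.6 1.7 4.4 0.1101 173.30478025770583
top0
30 45 33 -5.4 5.1 17.9 0.114 44.86396538093162
45 60 26 -6.6 0.5 9.6 0.1139 58.786658523981146
60 75 29 -10.3 -0.3 8.7 0.1132 74.59867011550875
75 90 28 -6.8 0.7 9.8 0.1141 89.88634961860791
90 105 24 -6.7 2.8 9.6 0.113 104.71746455515041
105 120 21 -6.3 0.2 9.0 0.1133 118.7403621285131
125 140 9 -5.3 -2.5 0.5 0.1075 138.86486347578438
140 155 9 -5.4 -2.2 -0.3 0.1096 154.37215887190976
155 170 10 -5.7 -2.7 1.2 0.1109 169.99475889918438
side0
30 45 53 -3.9 8.2 19.5 0.1134 44.62146858448272
45 60 49 -3.7 5.9 13.1 0.1126 59.97300045521393
60 75 45 -4.6 7.0 13.4 0.1129 74.788089570371
75 90 47 -2.7 7.4 13.1 0.1137 89.83901775040883
90 105 48 -4.2 6.2 13.6 0.1131 104.0209033510072
105 120 48 -2.8 6.7 14.1 0.1125 119.58331040365051
125 140 15 -1.3 1.2 3.2 0.1073 138.4252880330005
140 155 14 -0.5 1.5 4.7 0.1085 154.7986655620321
155 170 19 -2.3 2.0 4.8 0.1094 169.3458726527584
170 185 8 -0.9 1.7 6.0 0.1099 173.9209674508243
```

View pics/w1z.png

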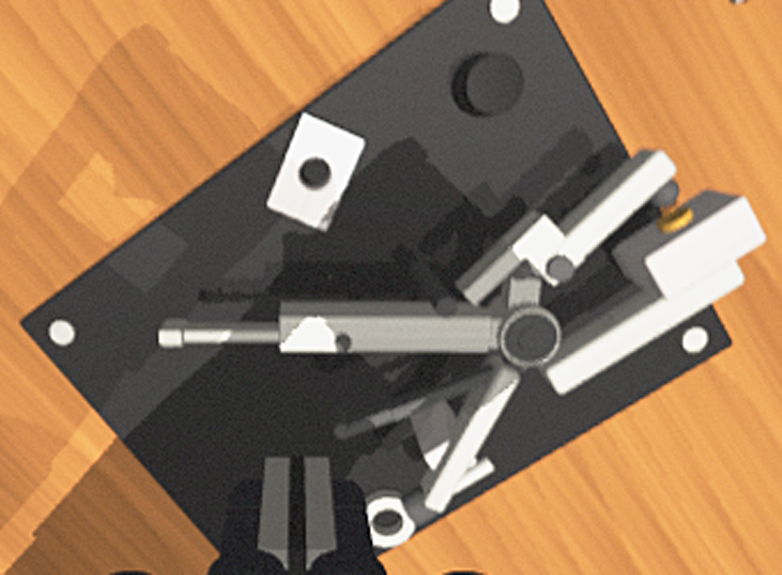

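>>> apply_moves:
  rows:
    - [3,1,-30,0,0,0,0]
    - [3,1,-40,0,0,0,0]
    - [3,1,-40,0,0,0,0]
    - [2.5,-0.5,-40,0,0,0,0]
    - [0,0,-30,0,0,0,0]
    - [0,0,-20,0,0,0,0]
    - [0,0,-10,0,0,0,0]
    - [0,0,0,0,0,0,0]
    - [0,0,0,0,0,0,0]

```text
time: 3.1
tcp_pos: [0.5806, 0.146, 0.0913]
orientation: [0.636, 0.309, -0.636, 0.309]
contact_force: [0.4, -0.1, 0.7]
gripper_width: 0.0001
```

```bash
python3 - <<'E'
from h import *
st=ctrl.get_state();print(st['time'],st['tcp_pos'],st['contact_force'])
c=snap('wrist','wrist2')
B,H=geo()
Q=pts(c);piv=B((65,-15));d=H((-1000,0),-.62)-piv;d/=np.linalg.norm(d);n=np.array([d[1],-d[0]])
print(d,n,(st['tcp_pos'][:2]-piv)@d,(st['tcp_pos'][:2]-piv)@n)
X=Q[...,:2]-piv;a=X@d*1000;b=X@n*1000
for lo,hi in((50,60),(60,70),(70,80),(115,118),(125,140),(140,155),(155,170)):
    s=(a>lo)&(a<hi)&(abs(b)<30)&(Q[...,2]>.105)&(Q[...,2]<.12)
    if s.sum()>3:print(lo,hi,s.sum(),*np.percentile(b[s],[2,50,98]).round(1))
E
```

```text
3.1 [0.58056338 0.14602251 0.09129127] [ 0.38675849 -0.05106483  0.68834535]
[-0.78444226  0.62020186] [0.62020186 0.78444226] 0.09903056102738132 0.03476265469734708
50 60 92 -4.0 0.3 4.1
155 170 11 4.0 4.6 5.4
```

View pics/wrist2.png

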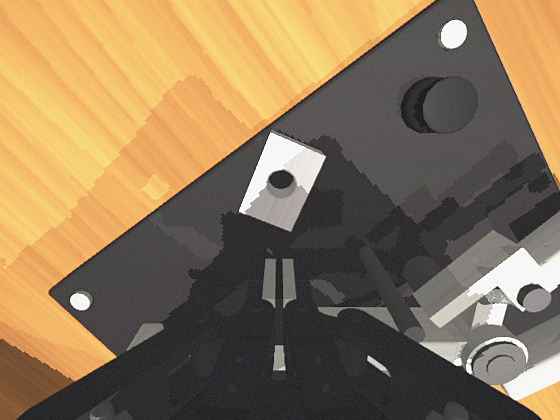

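>>> apply_moves:
  rows:
    - [-1.9,-2.4,0,0,0,0,0]
    - [-1.9,-2.4,0,0,0,0,0]
    - [-0.6,-0.8,0,0,0,0,0]
    - [0,0,0,0,0,0,0]

```text
time: 3.55
tcp_pos: [0.5757, 0.1402, 0.0906]
orientation: [0.636, 0.309, -0.636, 0.309]
contact_force: [-0.7, -0.3, 0.6]
gripper_width: 0.0002
```

>>> apply_moves:
  rows:
    - [-0.6,-0.8,0,0,0,0,0]
    - [-0.6,-0.8,0,0,0,0,0]

```text
time: 3.75
tcp_pos: [0.5745, 0.1387, 0.0903]
orientation: [0.636, 0.309, -0.636, 0.309]
contact_force: [-0.8, 0.4, -0.4]
gripper_width: -0.0003
```

>>> apply_moves:
  rows:
    - [-0.6,-0.8,0,0,0,0,0]
    - [-0.6,-0.8,0,0,0,0,0]

```text
time: 3.95
tcp_pos: [0.5733, 0.1371, 0.0903]
orientation: [0.636, 0.309, -0.636, 0.309]
contact_force: [1.5, 3.4, -0.4]
gripper_width: 0.0
```

>>> apply_moves:
  rows:
    - [-0.6,-0.8,0,0,0,0,0]
    - [-0.6,-0.8,0,0,0,0,0]

```text
time: 4.15
tcp_pos: [0.5726, 0.1363, 0.0904]
orientation: [0.637, 0.309, -0.635, 0.309]
contact_force: [7.6, 7.6, -5.2]
gripper_width: 0.0003
```

>>> apply_moves:
  rows:
    - [0,0,0,0,0,0,0]

```text
time: 4.25
tcp_pos: [0.5727, 0.1364, 0.0904]
orientation: [0.637, 0.309, -0.635, 0.309]
contact_force: [7.5, 8.6, -4.4]
gripper_width: -0.0
```

```bash
python3 - <<'E'
from h import *
st=ctrl.get_state();print(st['time'],st['tcp_pos'],st['contact_force'],st['torque'])
for n in('side','top'):
    c=snap(n,n+'3')
s=cv2.imread('pics/side3.png');cv2.imwrite('pics/s3z.png',cv2.resize(s[190:320,180:350],None,fx=4.5,fy=4.5,interpolation=cv2.INTER_CUBIC))
E
```

```text
4.25 [0.57271938 0.13641259 0.09039419] [ 7.49738583  8.61003691 -4.37775099] [ 1.34511379 -1.04002903 -0.0086422 ]
```

View pics/s3z.png

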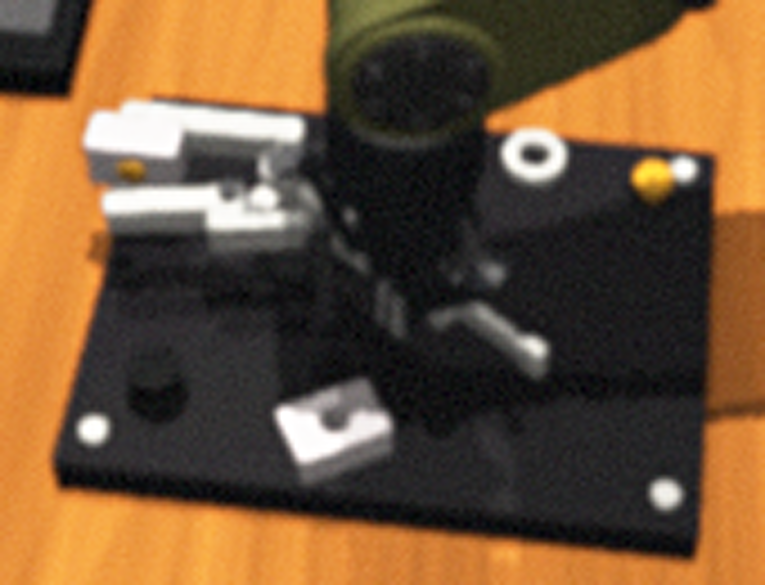

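>>> apply_moves:
  rows:
    - [-0.3,-0.4,0,0,0,0,0]

```text
time: 4.45
tcp_pos: [0.5725, 0.1362, 0.0904]
orientation: [0.637, 0.309, -0.635, 0.309]
contact_force: [6.5, 8.8, -4.5]
gripper_width: -0.0001
```

>>> apply_moves:
  rows:
    - [-0.3,-0.4,0,0,0,0,0]

```text
time: 4.55
tcp_pos: [0.5722, 0.1358, 0.0904]
orientation: [0.637, 0.309, -0.635, 0.309]
contact_force: [7.8, 10.2, -5.2]
gripper_width: -0.0
```

>>> apply_moves:
  rows:
    - [-0.3,-0.4,0,0,0,0,0]

```text
time: 4.65
tcp_pos: [0.5718, 0.1354, 0.0904]
orientation: [0.637, 0.309, -0.635, 0.309]
contact_force: [7.0, 9.7, -4.6]
gripper_width: 0.0
```

>>> apply_moves:
  rows:
    - [-0.3,-0.4,0,0,0,0,0]

```text
time: 4.75
tcp_pos: [0.5715, 0.1351, 0.0904]
orientation: [0.637, 0.309, -0.635, 0.309]
contact_force: [5.9, 10.1, -3.7]
gripper_width: 0.0
```

```bash
python3 - <<'E'
from h import *
p=np.array([638.7,59.5]);x=np.array([571.3,134.9])  # commanded approx
for k in range(42):
    a=.02;r=x-p;rm=np.array([[np.cos(a),-np.sin(a)],[np.sin(a),np.cos(a)]])
    n=p+rm@r;print(k+1,(n-x).round(1),n.round(1));x=n
E
```

```text
1 [-1.5 -1.4] [569.8 133.5]
2 [-1.5 -1.4] [568.3 132.1]
3 [-1.4 -1.4] [566.9 130.7]
4 [-1.4 -1.5] [565.5 129.3]
5 [-1.4 -1.5] [564.1 127.8]
6 [-1.4 -1.5] [562.8 126.3]
7 [-1.3 -1.5] [561.4 124.8]
8 [-1.3 -1.6] [560.1 123.2]
9 [-1.3 -1.6] [558.9 121.6]
10 [-1.2 -1.6] [557.7 120. ]
11 [-1.2 -1.6] [556.5 118.4]
12 [-1.2 -1.7] [555.3 116.7]
13 [-1.1 -1.7] [554.2 115. ]
14 [-1.1 -1.7] [553.1 113.3]
15 [-1.1 -1.7] [552.  111.6]
16 [-1.  -1.7] [551.  109.9]
17 [-1.  -1.8] [550.  108.1]
18 [-1.  -1.8] [549.1 106.3]
19 [-0.9 -1.8] [548.1 104.5]
20 [-0.9 -1.8] [547.3 102.7]
21 [-0.8 -1.8] [546.4 100.9]
22 [-0.8 -1.9] [545.6  99. ]
23 [-0.8 -1.9] [544.8  97.1]
24 [-0.7 -1.9] [544.1  95.3]
25 [-0.7 -1.9] [543.4  93.4]
26 [-0.7 -1.9] [542.7  91.4]
27 [-0.6 -1.9] [542.1  89.5]
28 [-0.6 -1.9] [541.5  87.6]
29 [-0.5 -1.9] [541.   85.6]
30 [-0.5 -2. ] [540.5  83.7]
31 [-0.5 -2. ] [540.   81.7]
32 [-0.4 -2. ] [539.6  79.7]
33 [-0.4 -2. ] [539.2  77.7]
34 [-0.3 -2. ] [538.9  75.7]
35 [-0.3 -2. ] [538.6  73.7]
36 [-0.3 -2. ] [538.3  71.7]
37 [-0.2 -2. ] [538.1  69.7]
38 [-0.2 -2. ] [537.9  67.7]
39 [-0.1 -2. ] [537.8  65.7]
40 [-0.1 -2. ] [537.7  63.7]
41 [-0.1 -2. ] [537.6  61.7]
42 [-0. -2.] [537.6  59.6]
```

>>> apply_moves:
  rows:
    - [-0.8,-0.7,0,0,0,0.01,0]
    - [-0.7,-0.7,0,0,0,0.01,0]

```text
time: 4.95
tcp_pos: [0.57, 0.1337, 0.0904]
orientation: [0.634, 0.316, -0.632, 0.315]
contact_force: [6.2, 10.1, -3.9]
gripper_width: -0.0002
```

>>> apply_moves:
  rows:
    - [-0.8,-0.7,0,0,0,0.01,0]
    - [-0.7,-0.7,0,0,0,0.01,0]

```text
time: 5.15
tcp_pos: [0.5684, 0.1322, 0.0904]
orientation: [0.63, 0.322, -0.629, 0.322]
contact_force: [5.9, 9.2, -4.1]
gripper_width: -0.0
```

>>> apply_moves:
  rows:
    - [-0.7,-0.7,0,0,0,0.01,0]
    - [-0.7,-0.7,0,0,0,0.01,0]

```text
time: 5.35
tcp_pos: [0.567, 0.1308, 0.0904]
orientation: [0.627, 0.329, -0.625, 0.328]
contact_force: [5.5, 9.7, -4.9]
gripper_width: 0.0001
```

>>> apply_moves:
  rows:
    - [-1.4,-1.5,0,0,0,0.02,0]
    - [-1.4,-1.5,0,0,0,0.02,0]
    - [-1.4,-1.5,0,0,0,0.02,0]

```text
time: 5.65
tcp_pos: [0.5629, 0.1264, 0.0904]
orientation: [0.617, 0.347, -0.615, 0.347]
contact_force: [8.3, 10.4, -4.6]
gripper_width: -0.0002
```

>>> apply_moves:
  rows:
    - [-1.3,-1.5,0,0,0,0.02,0]
    - [-1.3,-1.6,0,0,0,0.02,0]
    - [-1.3,-1.6,0,0,0,0.02,0]

```text
time: 5.95
tcp_pos: [0.5593, 0.122, 0.0905]
orientation: [0.607, 0.366, -0.604, 0.365]
contact_force: [10.8, 12.6, -6.8]
gripper_width: -0.0003
```

>>> apply_moves:
  rows:
    - [-1.2,-1.6,0,0,0,0.02,0]
    - [-1.2,-1.6,0,0,0,0.02,0]

```text
time: 6.15
tcp_pos: [0.557, 0.1189, 0.0905]
orientation: [0.599, 0.378, -0.596, 0.377]
contact_force: [11.6, 14.5, -6.6]
gripper_width: -0.0003
```

>>> apply_moves:
  rows:
    - [0,0,0,0,0,0,0]

```text
time: 6.25
tcp_pos: [0.5569, 0.1187, 0.0905]
orientation: [0.599, 0.378, -0.597, 0.377]
contact_force: [10.2, 12.7, -7.6]
gripper_width: 0.0001
```

```bash
python3 - <<'E'
from h import *
st=ctrl.get_state();F=st['contact_force'];print(F,np.linalg.norm(F),st['torque'],st['tcp_pos'])
M=R.from_quat(st['orientation']).as_matrix();print(M.round(3));print(F@M)
p=np.array([.6387,.0595]);r=st['tcp_pos'][:2]-p;a=-.669+.22
print('a,b',-r@[np.cos(a),np.sin(a)],r@[-np.sin(a),np.cos(a)])
E
```

```text
[10.16408041 12.68857052 -7.62402748] 17.956451419026482 [ 1.98470077 -1.64411089  0.11004234] [0.55694053 0.11871827 0.0904694 ]
[[ 0.003  0.903 -0.43 ]
 [ 0.002 -0.43  -0.903]
 [-1.     0.002 -0.004]]
[  7.68819065   3.7000435  -15.79985918]
a,b 0.09936017176837392 0.017859734423200286
```

>>> apply_moves:
  rows:
    - [0.3,-0.1,-0.5,0,0,0,0]

```text
time: 6.35
tcp_pos: [0.5571, 0.1188, 0.0902]
orientation: [0.599, 0.377, -0.597, 0.377]
contact_force: [3.6, 13.6, 3.1]
gripper_width: -0.0002
```

>>> apply_moves:
  rows:
    - [-0.6,-0.8,0.1,0,0,0.01,0]
    - [-0.6,-0.8,0,0,0,0.01,0]

```text
time: 6.55
tcp_pos: [0.5559, 0.1173, 0.0904]
orientation: [0.596, 0.384, -0.593, 0.383]
contact_force: [6.3, 12.0, -2.0]
gripper_width: -0.0001
```

>>> apply_moves:
  rows:
    - [-0.6,-0.8,0,0,0,0.01,0]
    - [-0.6,-0.8,0,0,0,0.01,0]

```text
time: 6.75
tcp_pos: [0.5547, 0.1154, 0.0903]
orientation: [0.592, 0.389, -0.589, 0.389]
contact_force: [7.4, 11.5, -2.2]
gripper_width: -0.0002
```

>>> apply_moves:
  rows:
    - [-0.5,-0.8,-0.1,0,0,0.01,0]
    - [-0.5,-0.8,0,0,0,0.01,0]

```text
time: 6.95
tcp_pos: [0.5534, 0.1135, 0.0903]
orientation: [0.587, 0.395, -0.586, 0.395]
contact_force: [2.7, 8.6, 1.9]
gripper_width: 0.0
```

>>> apply_moves:
  rows:
    - [-0.5,-0.9,0,0,0,0.01,0]
    - [-0.5,-0.9,0,0,0,0.01,0]

```text
time: 7.15
tcp_pos: [0.5522, 0.1114, 0.0902]
orientation: [0.583, 0.401, -0.582, 0.401]
contact_force: [1.2, 6.9, 2.9]
gripper_width: 0.0001
```

>>> apply_moves:
  rows:
    - [-0.5,-0.9,0,0,0,0.01,0]
    - [-0.5,-0.9,0,0,0,0.01,0]

```text
time: 7.35
tcp_pos: [0.5511, 0.1095, 0.0902]
orientation: [0.579, 0.407, -0.578, 0.407]
contact_force: [0.3, 4.5, 3.5]
gripper_width: 0.0004
```

>>> apply_moves:
  rows:
    - [-0.4,-0.9,0.1,0,0,0.01,0]

```text
time: 7.45
tcp_pos: [0.5505, 0.1084, 0.0901]
orientation: [0.577, 0.41, -0.576, 0.409]
contact_force: [-0.9, 3.8, 0.7]
gripper_width: -0.0002
```

>>> apply_moves:
  rows:
    - [-0.4,-0.9,0.1,0,0,0.01,0]

```text
time: 7.55
tcp_pos: [0.55, 0.1072, 0.0901]
orientation: [0.574, 0.413, -0.574, 0.412]
contact_force: [-1.5, 2.9, 0.7]
gripper_width: -0.0004
```

>>> apply_moves:
  rows:
    - [-0.4,-0.9,0,0,0,0.01,0]

```text
time: 7.65
tcp_pos: [0.5496, 0.1061, 0.09]
orientation: [-0.572, -0.415, 0.572, -0.415]
contact_force: [-1.0, 2.2, 0.6]
gripper_width: -0.0001
```

>>> apply_moves:
  rows:
    - [-0.4,-0.9,0,0,0,0.01,0]

```text
time: 7.75
tcp_pos: [0.5492, 0.105, 0.0899]
orientation: [-0.57, -0.418, 0.57, -0.418]
contact_force: [0.3, 1.5, 0.5]
gripper_width: -0.0003
```

>>> apply_moves:
  rows:
    - [-0.4,-0.9,0,0,0,0.01,0]

```text
time: 7.85
tcp_pos: [0.5488, 0.104, 0.0898]
orientation: [-0.568, -0.421, 0.568, -0.421]
contact_force: [-0.5, 0.6, 0.0]
gripper_width: 0.0004
```

```bash
python3 - <<'E'
from h import *
for n in('side','top','wrist'): c=snap(n,n+'4')
s=cv2.imread('pics/side4.png');cv2.imwrite('pics/s4z.png',cv2.resize(s[190:320,180:350],None,fx=4.5,fy=4.5,interpolation=cv2.INTER_CUBIC))
E
```

```text
(no output)
```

View pics/s4z.png

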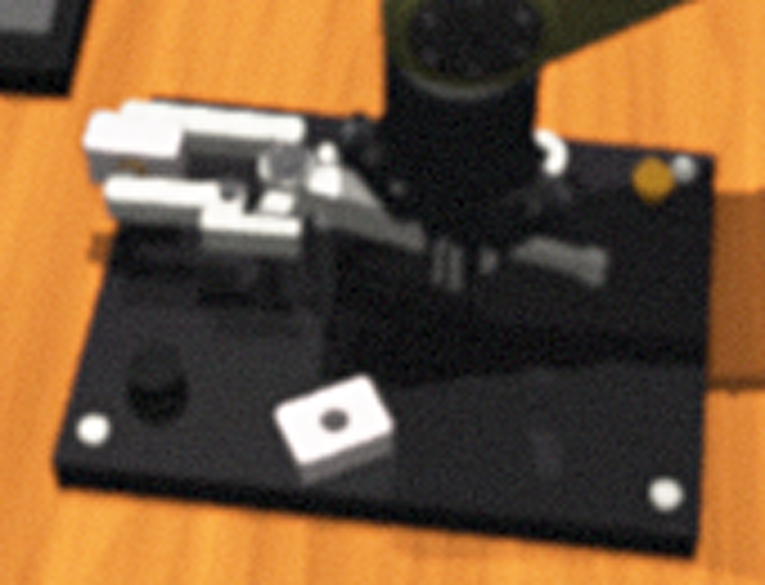

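View pics/wrist4.png

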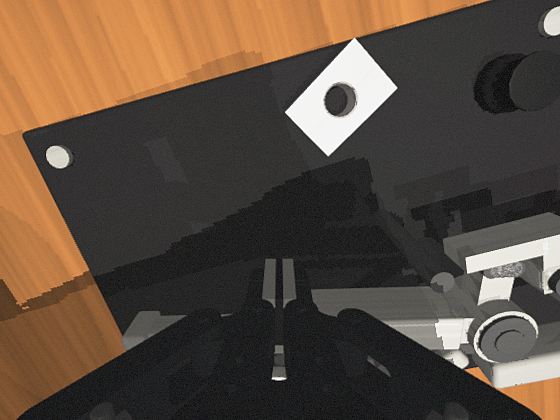

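```bash
cat >> h.py <<'E'
def hyaw(c,p=(.6387,.0595),lo=28,hi=80,win=(-1.0,0.4)):
    Q=pts(c);X=(Q[...,:2]-p)*1000;r=np.hypot(X[...,0],X[...,1]);th=np.arctan2(-X[...,1],-X[...,0])
    s=(r>lo)&(r<hi)&(th>win[0])&(th<win[1])&(Q[...,2]>.110)&(Q[...,2]<.118)
    q=X[s].astype(np.float32)
    vx,vy,x0,y0=cv2.fitLine(q,cv2.DIST_HUBER,0,.01,.01).ravel()
    a=np.arctan2(vy,vx);a=(a+np.pi/2)%np.pi-np.pi/2
    return a,len(q),th[s].mean()
E
python3 - <<'E'
from h import *
for f in('wrist1','wrist4'):
    print(f,hyaw(dict(np.load(f'pics/{f}.npz'))))
c=dict(np.load('pics/side4.npz'));print(hyaw(c))
st=ctrl.get_state();print(st['contact_force'],st['tcp_pos']);M=R.from_quat(st['orientation']).as_matrix();print(np.arctan2(M[1,2],M[0,2])+np.pi/2)
E
```

```text
wrist1 (np.float32(-0.65714645), 749, np.float64(-0.7096645683175727))
wrist4 (np.float32(1.2357234), 1522, np.float64(-0.4530892303582283))
(np.float32(-0.029225111), 58, np.float64(-0.4415475850384957))
[-0.32099351  0.48343039  0.22889029] [0.54888946 0.10406271 0.08989198]
-0.29614463727338913
```

```bash
cat >> h.py <<'E'
def hedges(c,a0,p=(.6387,.0595),bins=(30,40,50,60,70,80,90,110,130,140,150,160,170)):
    Q=pts(c);X=(Q[...,:2]-p)*1000;d=-np.array([np.cos(a0),np.sin(a0)]);n=np.array([-np.sin(a0),np.cos(a0)])
    a=X@d;b=X@n
    for lo,hi in zip(bins[:-1],bins[1:]):
        s=(a>lo)&(a<hi)&(abs(b)<25)&(Q[...,2]>.106)&(Q[...,2]<.118)
        if s.sum()>3: print(lo,hi,s.sum(),*np.percentile(b[s],[2,50,98]).round(1))
E
python3 - <<'E'
from h import *
print('open');hedges(dict(np.load('pics/wrist1.npz')),-.657)
print('now');hedges(dict(np.load('pics/wrist4.npz')),-.296)
print('now side');hedges(dict(np.load('pics/side4.npz')),-.296)
E
```

```text
open
30 40 202 -6.9 5.0 19.5
40 50 179 -5.5 4.7 18.6
50 60 151 -5.7 3.5 10.2
60 70 143 -5.6 3.4 10.3
70 80 142 -5.6 3.1 10.5
80 90 149 -5.4 3.4 10.6
90 110 301 -5.3 3.9 10.9
110 130 148 -5.1 0.8 10.7
130 140 38 -2.6 -0.4 1.8
140 150 41 -2.6 -0.1 2.1
150 160 41 -2.6 0.0 2.2
160 170 68 -3.6 0.3 3.6
now
30 40 837 -6.2 5.0 24.5
40 50 484 -0.7 6.3 7.6
50 60 188 -21.1 6.6 7.3
70 80 59 5.4 6.1 7.0
80 90 144 22.5 23.3 23.9
90 110 379 -19.3 22.7 23.9
110 130 99 22.5 23.3 24.0
150 160 7 -6.3 -5.7 -5.1
160 170 260 -10.0 -5.9 -4.2
now side
30 40 30 -4.4 4.7 24.3
40 50 20 -0.5 6.2 9.7
50 60 8 -7.9 7.0 8.1
80 90 7 21.7 23.8 24.9
90 110 6 21.7 23.6 24.4
110 130 9 14.0 22.2 24.5
130 140 5 -7.3 -5.8 -3.4
140 150 8 -9.5 -6.0 -4.3
150 160 8 -10.1 -7.5 -5.1
160 170 13 -12.0 -7.1 -2.9
```

>>> apply_moves:
  rows:
    - [-0.3,-0.9,0,0,0,0.01,0]

```text
time: 8.1
tcp_pos: [0.5486, 0.1035, 0.0899]
orientation: [0.566, 0.424, -0.566, 0.424]
contact_force: [1.5, 6.8, -2.0]
gripper_width: -0.0001
```

>>> apply_moves:
  rows:
    - [-0.3,-0.9,0,0,0,0.01,0]

```text
time: 8.2
tcp_pos: [0.5484, 0.1033, 0.09]
orientation: [0.564, 0.427, -0.563, 0.426]
contact_force: [2.4, 13.7, -2.5]
gripper_width: 0.0002
```

```bash
python3 - <<'E'
from h import *
print('now');hedges(snap('wrist','wrist5'),-.276)
print('now side');hedges(snap('side','side5'),-.276,bins=(40,60,80,130,150,170))
E
```

```text
now
30 40 778 -5.5 5.2 24.3
40 50 469 0.7 7.1 8.3
50 60 172 -20.2 7.5 8.2
70 80 61 6.6 7.3 7.9
80 90 139 23.8 24.5 25.0
90 110 360 -17.4 23.9 24.9
110 130 94 23.9 24.4 24.9
150 160 29 -4.8 -3.6 -2.6
160 170 321 -8.1 -3.7 -1.9
now side
40 60 29 -11.3 6.9 10.9
80 130 13 12.1 23.6 24.9
130 150 12 -7.3 -4.8 -2.6
150 170 21 -8.2 -4.2 -0.2
```

>>> apply_moves:
  rows:
    - [0.3,1,0,0,0,0,0]
    - [0.5,2,0,0,0,0,0]
    - [1,4,0,0,0,0,0]
    - [2,8,0,0,0,0,0]
    - [3,12,0,0,0,0,0]
    - [3,12,10,0,0,0,0]
    - [0,0,40,0,0,0,0]
    - [0,0,40,0,0,0,0]
    - [0,0,40,0,0,0,0]
    - [0,0,30,0,0,0,0]

```text
time: 9.3
tcp_pos: [0.5583, 0.1426, 0.2536]
orientation: [0.565, 0.426, -0.563, 0.427]
contact_force: [0.5, 0.3, 1.0]
gripper_width: -0.0003
```

>>> apply_moves:
  rows:
    - [0,0,20,0,0,0,0]
    - [0,0,0,0,0,0,0]
    - [0,0,0,0,0,0,0]
    - [0,0,0,0,0,0,0]
    - [0,0,0,0,0,0,0]
    - [0,0,0,0,0,0,0]
    - [0,0,0,0,0,0,0]
    - [0,0,0,0,0,0,0]
    - [0,0,0,0,0,0,0]
    - [0,0,0,0,0,0,0]

```text
time: 10.3
tcp_pos: [0.5581, 0.1415, 0.27]
orientation: [-0.564, -0.426, 0.564, -0.426]
contact_force: [-1.0, -0.2, -0.2]
gripper_width: 0.0003
```

```bash
python3 - <<'E'
from h import *
st=ctrl.get_state();print(st['tcp_pos'],st['contact_force'])
hedges(snap('wrist','wrist6'),-.254)
print('side');hedges(snap('side','side6'),-.254,bins=(40,60,80,110,130,150,170))
E
```

```text
[0.55811023 0.14154904 0.26997327] [-1.03656393 -0.23087817 -0.15079041]
30 40 171 -7.2 2.9 9.3
40 50 170 -7.0 2.2 9.1
50 60 190 -17.7 1.5 9.3
60 70 192 -18.6 0.7 9.2
70 80 181 -15.9 1.9 9.3
80 90 180 -7.2 2.3 9.5
90 110 358 -10.9 2.0 9.4
110 130 175 -6.1 -0.5 9.4
130 140 50 -4.7 -1.7 0.7
140 150 51 -4.8 -1.9 0.9
150 160 39 -4.5 -1.7 0.6
160 170 74 -5.0 -0.8 1.9
side
40 60 65 -15.0 2.6 11.0
60 80 67 -16.3 2.6 10.8
80 110 104 -13.5 3.2 11.5
110 130 34 -4.7 0.5 11.9
130 150 17 -4.5 -0.9 3.8
150 170 21 -5.0 0.2 2.7
```

View pics/wrist6.png

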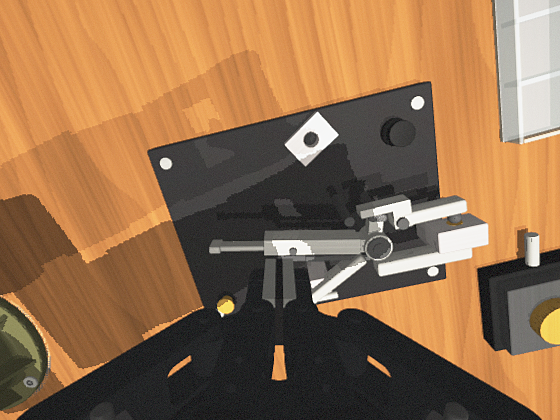

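>>> apply_moves:
  rows:
    - [-15,-15,0,0,0,0.02,0]
    - [-20,-20,0,0,0,0,0]
    - [-20,-20,0,0,0,0,0]
    - [-15,-15,0,0,0,0,0]
    - [-5.8,-5.5,-10,0,0,0,0]
    - [0,0,-20,0,0,0,0]
    - [0,0,-20,0,0,0,0]
    - [0,0,0,0,0,0,0]

```text
time: 11.2
tcp_pos: [0.4814, 0.0659, 0.218]
orientation: [-0.559, -0.433, 0.561, -0.431]
contact_force: [0.0, 0.3, -0.5]
gripper_width: -0.0003
```

```bash
python3 - <<'E'
from h import *
st=ctrl.get_state();print(st['tcp_pos'],st['contact_force'])
x=(st['tcp_pos'][:2]-[.6387,.0595])*1000;print(x@[-.968,.2513],x@[.2513,.968])
hedges(snap('wrist','wrist7'),-.254)
E
```

```text
[0.48136242 0.06593028 0.21802666] [ 0.03461797  0.28306747 -0.49000469]
153.91871068817184 -33.31442122831828
30 40 297 -7.5 1.4 24.5
40 50 285 -7.4 1.4 8.7
50 60 317 -18.3 0.5 8.9
60 70 326 -18.3 0.0 8.9
70 80 301 -17.5 1.4 9.0
80 90 289 -7.3 1.6 9.1
90 110 668 -14.0 0.1 9.2
110 130 317 -7.2 -1.1 9.3
130 140 85 -4.7 -2.0 0.2
140 150 81 -4.7 -2.0 0.4
150 160 86 -4.6 -2.0 0.3
160 170 109 -5.6 -1.9 1.6
```

View pics/wrist7.png

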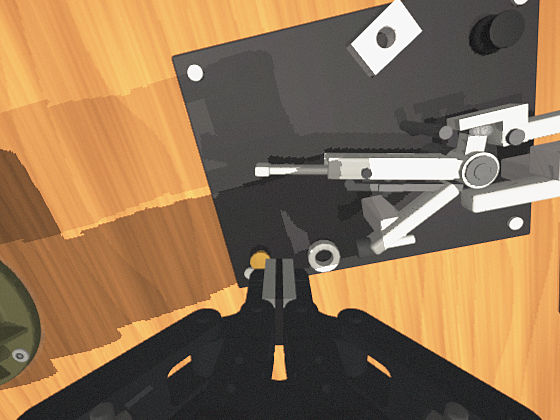

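>>> apply_moves:
  rows:
    - [0,0,-20,0,0,0,0]
    - [0,0,-30,0,0,0,0]
    - [0,0,-30,0,0,0,0]
    - [0,0,-25,0,0,0,0]
    - [0,0,-15,0,0,0,0]
    - [0,0,-7,0,0,0,0]
    - [0,0,0,0,0,0,0]
    - [0.7,2.9,0,0,0,0,0]
    - [0.7,2.9,0,0,0,0,0]
    - [0.7,2.9,0,0,0,0,0]

```text
time: 12.25
tcp_pos: [0.4848, 0.0751, 0.0938]
orientation: [0.56, 0.432, -0.559, 0.432]
contact_force: [-0.2, -0.8, -0.3]
gripper_width: -0.0001
```

>>> apply_moves:
  rows:
    - [0.3,1.5,0,0,0,0,0]
    - [0.3,1.5,0,0,0,0,0]

```text
time: 12.45
tcp_pos: [0.4851, 0.078, 0.0932]
orientation: [0.56, 0.432, -0.56, 0.432]
contact_force: [0.6, 0.4, 1.0]
gripper_width: -0.0002
```

>>> apply_moves:
  rows:
    - [0.3,1,0,0,0,0,0]
    - [0.3,1,0,0,0,0,0]

```text
time: 12.65
tcp_pos: [0.4856, 0.0798, 0.093]
orientation: [-0.56, -0.432, 0.56, -0.432]
contact_force: [0.5, -0.0, 0.6]
gripper_width: 0.0003
```

>>> apply_moves:
  rows:
    - [0.3,1,0,0,0,0,0]
    - [0.3,1,0,0,0,0,0]

```text
time: 12.85
tcp_pos: [0.4862, 0.0818, 0.093]
orientation: [-0.56, -0.432, 0.56, -0.432]
contact_force: [-0.7, -0.3, -0.3]
gripper_width: 0.0002
```

>>> apply_moves:
  rows:
    - [0.3,1,0,0,0,0,0]
    - [0.3,1,0,0,0,0,0]

```text
time: 13.05
tcp_pos: [0.4867, 0.0837, 0.0929]
orientation: [-0.56, -0.432, 0.56, -0.432]
contact_force: [-0.4, -1.8, 0.6]
gripper_width: 0.0002
```

>>> apply_moves:
  rows:
    - [0.3,1.2,0,0,0,-0.02,0]
    - [0.3,1.2,0,0,0,-0.02,0]

```text
time: 13.25
tcp_pos: [0.4872, 0.0862, 0.0929]
orientation: [-0.568, -0.42, 0.569, -0.42]
contact_force: [-3.5, -2.1, 1.5]
gripper_width: 0.0003
```

>>> apply_moves:
  rows:
    - [0.3,1.2,0,0,0,-0.02,0]
    - [0.3,1.2,0,0,0,-0.02,0]

```text
time: 13.45
tcp_pos: [0.4878, 0.0886, 0.0928]
orientation: [-0.577, -0.409, 0.577, -0.409]
contact_force: [-4.0, -1.9, 0.9]
gripper_width: 0.0002
```

>>> apply_moves:
  rows:
    - [0.4,1.2,0,0,0,-0.02,0]
    - [0.4,1.2,0,0,0,-0.02,0]

```text
time: 13.65
tcp_pos: [0.4887, 0.0911, 0.0928]
orientation: [-0.585, -0.397, 0.585, -0.397]
contact_force: [-3.1, -2.6, -1.3]
gripper_width: -0.0005
```

>>> apply_moves:
  rows:
    - [0.4,1.2,0,0,0,-0.02,0]
    - [0.4,1.2,0,0,0,-0.02,0]

```text
time: 13.85
tcp_pos: [0.4896, 0.0935, 0.093]
orientation: [0.593, 0.385, -0.593, 0.385]
contact_force: [-3.6, -1.7, -0.8]
gripper_width: 0.0
```

>>> apply_moves:
  rows:
    - [0.5,1.2,0,0,0,-0.02,0]
    - [0.5,1.2,0,0,0,-0.02,0]

```text
time: 14.05
tcp_pos: [0.4907, 0.0959, 0.093]
orientation: [0.6, 0.374, -0.6, 0.374]
contact_force: [-2.9, -1.8, 0.4]
gripper_width: 0.0002
```

>>> apply_moves:
  rows:
    - [0.5,1.2,0,0,0,-0.02,0]
    - [0.5,1.2,0,0,0,-0.02,0]

```text
time: 14.25
tcp_pos: [0.4917, 0.0983, 0.093]
orientation: [0.608, 0.361, -0.608, 0.361]
contact_force: [-3.1, -2.0, 0.5]
gripper_width: 0.0004
```

>>> apply_moves:
  rows:
    - [0.6,1.1,0,0,0,-0.02,0]
    - [0.6,1.1,0,0,0,-0.02,0]

```text
time: 14.45
tcp_pos: [0.4929, 0.1005, 0.093]
orientation: [0.615, 0.349, -0.615, 0.349]
contact_force: [-4.2, -1.4, 0.6]
gripper_width: -0.0002
```

>>> apply_moves:
  rows:
    - [0.6,1.1,0,0,0,-0.02,0]
    - [0.6,1.1,0,0,0,-0.02,0]

```text
time: 14.65
tcp_pos: [0.4941, 0.1027, 0.093]
orientation: [0.622, 0.337, -0.622, 0.337]
contact_force: [-3.2, -1.6, 0.1]
gripper_width: -0.0001
```

```bash
python3 - <<'E'
from h import *
snap('wrist','wrist8');snap('side','side8')
s=cv2.imread('pics/side8.png');cv2.imwrite('pics/s8z.png',cv2.resize(s[190:320,180:350],None,fx=4.5,fy=4.5,interpolation=cv2.INTER_CUBIC))
E
```

```text
(no output)
```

View pics/wrist8.png

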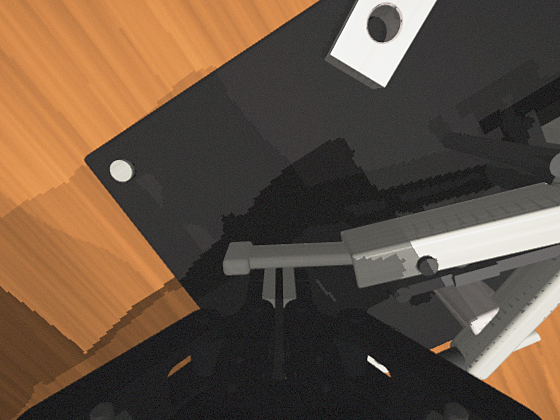

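View pics/s8z.png

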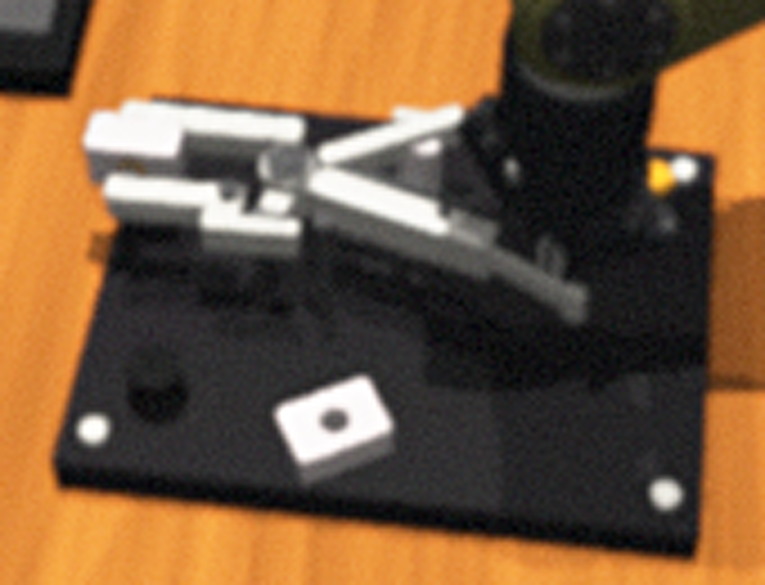

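>>> apply_moves:
  rows:
    - [0.5,1.2,0,0,0,-0.01,0]
    - [0.5,1.2,0,0,0,-0.01,0]

```text
time: 14.95
tcp_pos: [0.4951, 0.105, 0.093]
orientation: [0.625, 0.331, -0.625, 0.331]
contact_force: [-2.6, -1.1, 0.3]
gripper_width: -0.0001
```

>>> apply_moves:
  rows:
    - [0.5,1.2,0,0,0,-0.01,0]
    - [0.5,1.2,0,0,0,-0.01,0]

```text
time: 15.15
tcp_pos: [0.4963, 0.1075, 0.0931]
orientation: [0.628, 0.325, -0.628, 0.325]
contact_force: [0.3, 0.4, -1.1]
gripper_width: 0.0001
```

>>> apply_moves:
  rows:
    - [0.5,1.2,0,0,0,-0.01,0]
    - [0.5,1.2,0,0,0,-0.01,0]

```text
time: 15.35
tcp_pos: [0.4973, 0.11, 0.0931]
orientation: [0.632, 0.318, -0.631, 0.318]
contact_force: [-0.5, -0.2, 0.3]
gripper_width: 0.0004
```

>>> apply_moves:
  rows:
    - [-1,-5,0,0,0,0,0]
    - [-2,-8,0,0,0,0,0]
    - [-3,-12,0,0,0,0,0]
    - [-3,-12,10,0,0,0,0]
    - [0,0,30,0,0,0,0]
    - [0,0,40,0,0,0,0]
    - [0,0,40,0,0,0,0]
    - [0,0,40,0,0,0,0]
    - [0,0,30,0,0,0,0]
    - [0,0,20,0,0,0,0]

```text
time: 16.35
tcp_pos: [0.4878, 0.0718, 0.3063]
orientation: [0.632, 0.318, -0.63, 0.319]
contact_force: [0.1, -0.1, -0.7]
gripper_width: -0.0
```

>>> apply_moves:
  rows:
    - [10,10,0,0,0,0,0]
    - [20,20,0,0,0,0,0]
    - [20,20,0,0,0,0,0]
    - [15,20,0,0,0,0,0]
    - [0,0,0,0,0,0,0]
    - [0,0,0,0,0,0,0]
    - [0,0,0,0,0,0,0]

```text
time: 17.05
tcp_pos: [0.5526, 0.1417, 0.3035]
orientation: [0.632, 0.318, -0.631, 0.318]
contact_force: [0.1, -0.3, -0.4]
gripper_width: 0.0002
```

```bash
python3 - <<'E'
from h import *
st=ctrl.get_state();print(st['time'],st['tcp_pos'],st['contact_force'])
c=snap('wrist','wrist9');hedges(c,-.657)
s=snap('side','side9');print('side');hedges(s,-.657);print('side start');hedges(dict(np.load('pics/side0.npz')),-.657)
a=[cv2.resize(cv2.imread(f'pics/side{k}.png')[195:240,190:270],None,fx=8,fy=6,interpolation=cv2.INTER_CUBIC) for k in(0,9)]
cv2.imwrite('pics/cmp.png',np.vstack(a))
E
```

```text
17.05 [0.55264456 0.1417393  0.30352759] [ 0.06518725 -0.25384662 -0.42626441]
30 40 205 -6.9 4.8 19.4
40 50 180 -6.1 4.6 18.3
50 60 150 -5.9 2.8 10.1
60 70 155 -6.5 2.7 10.3
70 80 156 -6.5 2.6 10.3
80 90 146 -5.3 3.5 10.4
90 110 303 -5.8 3.3 10.7
110 130 163 -5.0 0.8 10.8
130 140 41 -2.6 -0.2 1.9
140 150 47 -2.9 -0.3 1.9
150 160 49 -3.2 -0.5 2.5
160 170 65 -3.6 0.2 3.6
side
30 40 38 -6.8 6.3 24.0
40 50 40 -5.0 9.1 19.9
50 60 27 -4.8 5.2 10.8
60 70 32 -6.0 4.8 11.5
70 80 31 -5.8 3.9 11.8
80 90 25 -5.3 6.1 11.8
90 110 63 -5.5 4.0 11.6
110 130 35 -3.6 2.5 11.6
130 140 8 -1.8 0.6 2.3
140 150 7 -1.5 0.1 2.8
150 160 10 -2.0 0.6 2.9
160 170 12 -4.1 0.6 4.5
side start
30 40 34 -6.3 4.9 19.6
40 50 40 -6.5 8.4 18.8
50 60 31 -5.4 3.4 10.8
60 70 28 -6.0 5.7 11.4
70 80 32 -5.9 3.3 11.2
80 90 25 -4.5 6.2 10.8
90 110 66 -5.6 4.4 12.0
110 130 35 -3.8 2.4 12.2
130 140 7 -2.6 -0.4 1.8
140 150 7 -1.3 0.1 3.4
150 160 10 -1.7 1.0 3.2
160 170 15 -3.3 0.3 3.9
```

View pics/wrist9.png

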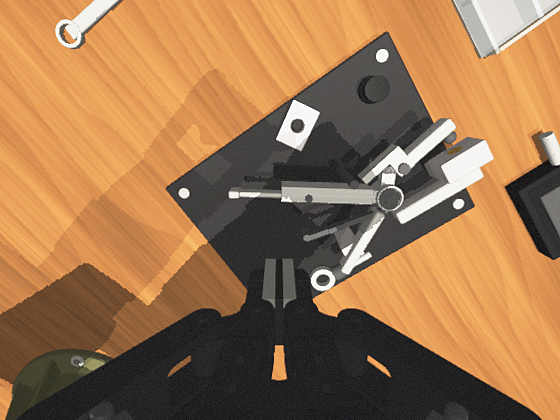

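View pics/cmp.png

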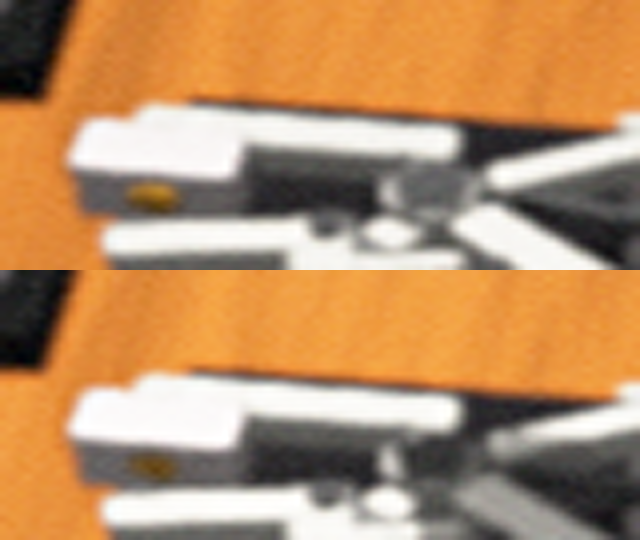

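```bash
python3 -c "
from workcell import ctrl
print(ctrl.sign_off())"
```

```text
the job is handed in; nothing more can be done
None
```

The stub was pressed home, the pliers locked by themselves and then released with the lever, and the job is handed in at about 17 s. No verdict was reported.

**Closing:** I pushed the moving handle from its outer face with the shut fingers, along its arc, until the push faded and the handle met its lock at about 0.40 rad from open.
- **Over-travel:** The snap was not visible as a jump. I went two more 1 mm steps to be sure, and the push rose to about 14 N against the lock before I backed off.
- **Peak force:** Midway, the read force reached about 19.7 N, partly friction along the fingers. I eased that before going on, so no reading went over the 22 N limit. I only read force at the end of each move, so a brief higher peak is possible.

**Staying clamped:** With the robot off the pliers for more than 1 s, the wrist and side cameras showed the handle still at its locked angle.

**Release:** I pulled the lever tail outwards from its inner side with about 4 N. A picture partway showed the lever well out with the handle still locked. It then sprang free, and I lifted away.

**Last checks:**
- The handle lines up with its starting open position to within about 1 mm in both views, and the lever lies along it at rest.
- The brass end now looks flush in the side view where it stood proud before. The stub's depth was judged only by eye.
- The loose things on the block look unmoved, though I did not measure them.
- The force reading with the arm clear was about zero.
- The top camera placed the handle about 5 mm off from the other two, so I relied on the wrist and side views and on touch.

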